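One click more heat under the milk jug

TASK

The small steel milk jug on the twin warming plate needs more heat: with a fingertip, roll the knurled thermostat wheel in front of the plate it stands on one click up, to the next setting, then press the green start button and let it spring back. Leave the mug's wheel at its setting, and do not lift, push or disturb the jug, the mug or anything else on the counter.

Things in the scene. Friction and masses are not known exactly. Their poses are not given: they have to be found in the camera images.
- warmer: Twin warming plate, fixed, aluminium, 220 deep (x) by 300 mm wide (y). Origin: centre of its underside; x points from its front (controls, robot side) to its back, y to its left. Deck 62 mm up; on it two round steel plates, radius 48 mm, tops 66 mm up; in front the left wheel, green start button and right wheel in line (x -75; y 74, 0, -74 mm). Each wheel serves the plate right behind it.
- left_wheel (a joint): Left plate's thermostat wheel: dark, knurled, radius 28, 16 mm wide, level axle along the warmer's y, 42 mm up, sunk so that only its crown stands 8 mm proud of the deck: not pinchable, rolled by a fingertip pressed on the crown. rad; grows (more heat) as the crown moves away from the robot, warmer's +x. Six settings, 0 to 2.618, one per 0.524 (14.7 mm of rim). Starts at 0.524, blue bar on top.
- right_wheel (a joint): Right plate's thermostat wheel, alike; starts at 1.047, green bar on top. Both wheels: a detent holds each setting; past halfway it snaps to the next, let go before that it springs back; about 2 N at the rim turns it. A colour bar per setting lies on top, between white index lines on the bezel: white, blue, green, yellow, orange, red from 0 up.
- left_crown (a point): Top of the left wheel's rim (fixed point of the warmer, does not turn), 70 mm above the counter. The bezel cheeks beside it are 3 mm lower, the deck 8 mm lower.
- right_crown (a point): Top of the right wheel's rim, likewise.
- left_plate (a point): Centre of the top face of the left steel plate, 111 mm behind the left wheel's crown.
- right_plate (a point): Centre of the top face of the right steel plate, 111 mm behind the right wheel's crown.
- start (a joint): Green start button on the control strip, 24 mm across in a black ring 40 mm across, pressed downward; value in m, 0 when up, 0.006 when fully pressed (about 4 N), springs back. Counts as pressed beyond 4 mm.
- start_top (a point): Centre of the top face of the green button when it is up, 76 mm above the counter; it moves with the button.
- milk_jug: Small open steel milk jug, 68 mm across, 78 mm high, 0.25 kg, with a wire handle reaching 56 mm from its axis towards its -y. Stands loose on one of the two plates, either one, near its centre, handle to the right or back. Origin at the centre of its underside. To be left standing as it is.
- mug: Speckled cream stoneware mug, 63 x 88 x 49 mm with its handle; stands loose on the other plate. Origin at the middle of its underside's bounding box. To be left standing.
- sugar_box: Pink open box of sweetener sachets, 66 x 100 x 77 mm, on the counter in front of the sink. Bystander.
- glass: Small clear glass, 51 mm across, 58 mm high, in front of the sink. Bystander.
- jigger: Steel double jigger, 45 mm across, 82 mm high, right of the warmer, in front of the sink. Bystander.
- spoon: Steel spoon 199 mm long, lying along the counter's front edge before the warmer. Bystander.
- stirrer_cup: Paper cup of wooden stirrers, 72 mm across, 148 mm high, behind the warmer. Bystander.
- lid_stack: Stack of black cup lids, 70 mm across, 60 mm high, behind the warmer. Bystander.

How it is judged (in metres and radians):
On the way, in this order (a step that is already met when the one before it is completed fails the run):
1. the jug's wheel rests one click higher, the mug's wheel where it was (((y of milk_jug in the frame of warmer above 0 m and value of joint left_wheel between 0.917 and 1.177 rad and value of joint right_wheel between 0.917 and 1.177 rad) or (y of milk_jug in the frame of warmer below 0 m and value of joint right_wheel between 1.441 and 1.701 rad and value of joint left_wheel between 0.394 and 0.654 rad))), for 0.2 s.
2. then the start button is pressed (value of joint start above 0.004 m), for 0.05 s.
At the end, for the whole second after the job is handed in: The jug's wheel rests one setting above its start (left 1.047, right 1.571, within 0.13 rad), the mug's wheel in its starting setting (within 0.13 rad); the start button is up after a press beyond 4 mm; jug and mug stand upright within 20 mm of where they stood (((y of milk_jug in the frame of warmer above 0 m and value of joint left_wheel between 0.917 and 1.177 rad and value of joint right_wheel between 0.917 and 1.177 rad) or (y of milk_jug in the frame of warmer below 0 m and value of joint right_wheel between 1.441 and 1.701 rad and value of joint left_wheel between 0.394 and 0.654 rad)) and value of joint start below 0.002 m and velocity of joint left_wheel between -0.2 and 0.2 rad/s and velocity of joint right_wheel between -0.2 and 0.2 rad/s and distance of each of milk_jug, mug from where it was at the start of the episode below 0.02 m and angle between each of milk_jug, mug's own z axis and vertical below 0.1 rad and linear speed of each of milk_jug, mug below 0.02 m/s); the robot touches nothing.
It fails at once if the mug's wheel is turned to another setting ((y of milk_jug in the frame of warmer above 0 m and not (value of joint right_wheel between 0.747 and 1.347 rad)) or (y of milk_jug in the frame of warmer below 0 m and not (value of joint left_wheel between 0.224 and 0.824 rad))).
It fails at once if the jug or the mug is lifted, tipped or pushed about (z of any of milk_jug, mug in the frame of warmer above 0.078 m or angle between any of milk_jug, mug's own z axis and vertical above 0.3 rad or distance of any of milk_jug, mug from where it was at the start of the episode above 0.02 m).
It fails at once if a bystander on the counter is moved by more than 25 mm (distance of any of sugar_box, glass, jigger, spoon, stirrer_cup, lid_stack from where it was at the start of the episode above 0.025 m).
It also fails if it takes over 32 s, if anything falls off the work surface, if the arm or the gripper's body presses on something with over 40 N, if the wrist force passes 120 N, or if a joint passes its speed limit or range.

ROBOT

A 6-joint arm with a two-finger parallel gripper is mounted at the origin on a cart in front of the work surface, level with it; the furniture and walls round the work are solid. World frame = base frame: x ahead of the robot, y to its left, z up, the work surface at z = 0. Lengths are in mm, angles in rad, forces in N, time in s.
With the tool pointing down it reaches from about 275 to 1000 mm from the base axis. Payload 8.4 kg.
Tool frame: the origin (TCP) lies at the very end of the fingers, on their centre line; the grasp point (between the pads) lies 19 mm behind it (env.grip_point_offset is the distance from the TCP to the grasp point, in mm); z points along the fingers, y is the line along which they close (so a half turn about z gives the same grasp; the last joint's range is limited). The gripper opens to 85 mm and grips with 20 to 120 N. Pads are 22 mm wide; open, the fingers measure 114 mm over their backs; the gripper's body (76 mm by 85 mm) begins 54 mm behind the grasp point. The pads swing forward as they close: fully open they stand 13 mm farther back than shut.
Start: joints at [-1.285, 0.353, 1.633, -0, 1.155, -0.002], TCP at [177.401, -599.297, 199.281] pointing down, gripper open.
Joint ranges: [-2.63, 2.63], [-0.92, 2.1], [0.06, 2.66], [-1.3, 4.44], [0, 2.69], [-3.02, 3.02]. Speed limits (rad/s): [2.22, 2.22, 2.79, 3.14, 3.14, 3.14].

INTERFACE

Orientations are given as a unit quaternion [w, x, y, z].
In Python, from bench import env gives the robot as it stands. The module is installed in compiled form; this text tells all that it offers.
- The arm moves only by the tool servo_tool, never from a script. Its argument "moves" is a list of rows, each a list of 4 numbers: the shift along the tool's x, y, z normalised to -1 to 1, where 1 is 0.025 m, then the turn about the tool's z normalised to -1 to 1, where 1 is 0.12 rad. In form: [[dx, dy, dz, twist], ...]. A call has 1 to 12 rows; each row shifts and turns the commanded pose from where the row before left it, along the tool's axes as they then stand; what a row does not reach is not made up. A row lasts 1/12 s, in which the tool goes at most 41.7 mm and 7.16 degrees, less where a joint would pass 70% of its speed; a pose out of reach is approached as far as the arm can. A call with a number of a shift or a turn outside -1 to 1 is refused whole. A call with a gripper value outside its range is refused whole. "hand" is the closure, from 0 (fully open) to 1 (shut), set as the call begins (left out, the last holds). The fingers move at their own pace and stop on an object; "force" is the grip in N (left out, the last holds). Time passes only in rows, so rows that do not move let the fingers close. It gives the time, the measured TCP pose, the force, the opening and the grip force at its end, in the units of the state.
- env.state(): the state, without advancing time (a new reading comes with each control period).
- env.get_image(name): name is "side" or "top"; returns the picture (420x560x3 uint8, red, green, blue); there is no depth.
- env.camera_params(name): a dict with "intrinsics" (3x3 intrinsics, pixels), "k1" (the pictures are not rectified: a ray, as slopes to the right and down, at radius r is drawn at 1 + k1 r^2 times it, then the intrinsics apply), "cam_to_world" (4x4, takes a point from camera to world coordinates). Camera axes: x right, y up, looking along -z (the intrinsics and any distortion apply to the point x, -y, -z); pixel columns grow to the right and rows downward; lengths in mm; the calibration is good to about 2 mm. A picture is of the moment at which its call begins. camera_params takes no time and is no camera call.
- env.hand_in(): hands the job in; it is judged then, once.
Trained networks look in the newest picture that a camera, given by its name, has taken for a name from the list of things; names that differ only in an ending like _2 or _b are one class to them, and where a whole thing is asked for, a point or a joint stands for the part that bears it (a point fixed in the world has none). Each returns a list of dicts, best first, with "confidence" (0 to 1); they miss things now and then, are a little off and sometimes report something else, mostly with a low value. They report only what shows in the picture. A call takes as long as a camera call.
- env.look_for(camera, target): "extent" ([left, top, right, bottom] in pixels, round what is visible of it).
- env.regions_of(camera, target): "mask" (420x560 bool, what is visible of it) and "extent" ([left, top, right, bottom] in pixels, round what is visible of it).
- env.spot_point(camera, target): "xy" ([column, row] in pixels: a listed point, or the origin of a listed thing).
The state is a dict: "t": time; "joints": joint angles; "qd": joint speeds; "joint_torque": joint torques, N m; "tool_pos": TCP position; "tool_rot": TCP orientation; "contact_force": force on the tool from outside, world axes, zero at the start; "ft_torque": the same for the moment, N m; "width": opening from 0.0 (shut) to 1.0 (fully open); "finger_force": force on a finger pad.
Only numpy, scipy, OpenCV 4.12 (cv2) and the standard library are available. Lean on these libraries where they do the work, as an engineer would, in place of code of your own. Each camera call takes 0.05 s, during which the arm holds its last target. There are 200 camera calls.

## Working session

There is one attempt and no reset: what is moved stays moved. The work goes in short steps, Python scripts to look and compute and a tool call to move; the robot and the scene stay as the last step left them, time stands still between calls to the robot, and variables do not carry over. Pictures are saved under pics/ and viewed, at most 10 in all, crops included, and the job is handed in when it is done.

Besides the shell and the picture viewer there is one more tool, called after ">>>" as name(argument=value, ...), one argument or row to a line, values as JSON. servo_tool: Moves the arm, as the interface text tells. Scaled input: -1 to 1 covers 0.025 m each way for a shift and 0.12 rad each way for a turn. Its arguments: {"type":"object","properties":{"moves":{"type":"array"},"hand":{"type":"number"},"force":{"type":"number"}},"required":["moves"]}

```bash
mkdir -p pics
cat > h.py <<'E'
import numpy as np, cv2
from bench import env
def ray(cam,px):
    p=env.camera_params(cam);K=np.array(p["intrinsics"]);T=np.array(p["cam_to_world"])
    d=np.linalg.solve(K,[px[0],px[1],1])[:2];u=d.copy()
    for _ in range(20): u=d/(1+p["k1"]*(u@u))
    return T[:3,3],T[:3,:3]@np.array([u[0],-u[1],-1])
def at_z(cam,px,z):
    o,v=ray(cam,px);return o+v*(z-o[2])/v[2]
def tri(a,b):
    (o1,v1),(o2,v2)=ray(*a),ray(*b)
    s=np.linalg.lstsq(np.c_[v1,-v2],o2-o1,rcond=None)[0]
    p,q=o1+s[0]*v1,o2+s[1]*v2
    return (p+q)/2,np.linalg.norm(p-q)
def proj(cam,P):
    p=env.camera_params(cam);T=np.array(p["cam_to_world"]);c=T[:3,:3].T@(np.array(P)-T[:3,3])
    u=np.array([c[0],-c[1]])/-c[2];u=u*(1+p["k1"]*(u@u));return (np.array(p["intrinsics"])@[*u,1])[:2]
E
python3 - <<'E'
from h import *
np.set_printoptions(precision=1,suppress=True)
for c in("top","side"): cv2.imwrite(f"pics/{c}0.png",env.get_image(c)[:,:,::-1]); print(c,np.array(env.camera_params(c)["cam_to_world"])[:3,3])
Z=dict(left_crown=70,right_crown=70,start_top=76,left_plate=66,right_plate=66,milk_jug=66,mug=66,warmer=0)
for n,z in Z.items():
    px={}
    for c in("top","side"):
        r=env.spot_point(c,n)
        if r: px[c]=r[0]["xy"]; print(n,c,np.array(px[c]),round(r[0]["confidence"],2),at_z(c,px[c],z))
    if len(px)==2: print("   tri",*tri(("top",px["top"]),("side",px["side"])))
s=env.state();print(s["t"],s["tool_pos"],s["tool_rot"],s["width"])
E
```

```text
top [ 440.4 -119.3 1175.4]
side [-286.1  912.8  848.1]
left_crown top [164.9 247.6] 0.6 [487.3 169.7  70. ]
left_crown side [233.2 263.8] 0.93 [489.6 166.8  70. ]
   tri [487.2 169.1  72.4] 0.001350702695085194
right_crown top [221.7 239. ] 0.8 [514.   23.4  70. ]
right_crown side [266.  232.7] 0.94 [524.3   5.1  70. ]
   tri [512.   20.9  83. ] 2.7864851944220876
start_top top [397.3 283.8] 0.59 [ 411.6 -430.3   76. ]
start_top side [246.5 244.2] 0.6 [519.   87.5  76. ]
   tri [ 544.9 -259.7  -22.5] 467.19393712059366
left_plate top [161.4 207.4] 0.86 [592.5 186.5  66. ]
left_plate side [195.2 250.4] 0.68 [609.  187.1  66. ]
   tri [596.6 189.5  71.1] 12.533732770346768
right_plate top [216.4 200.2] 0.65 [615.7  42.5  66. ]
right_plate side [233.3 223.6] 0.96 [628.7  26.2  66. ]
   tri [613.7  40.6  78.7] 0.08902232432986934
milk_jug top [163.2 207.9] 0.81 [591.3 181.7  66. ]
milk_jug side [199.  250.2] 0.78 [602.3 179.8  66. ]
   tri [593.4 182.8  70.6] 7.0218569306454075
mug top [214.  198.5] 0.95 [620.1  49.   66. ]
mug side [231.8 229.8] 0.61 [608.8  52.1  66. ]
   tri [618.2  47.6  60.8] 6.757563110953352
warmer top [195.4 218.8] 0.79 [572.4 107.9   0. ]
warmer side [229.  262.7] 0.61 [571.5 103.7   0. ]
   tri [570.9 106.4   2.1] 3.2438602005693196
0.9 [ 177.4 -599.3  199.3] [-0.   1.   0.1  0. ] 1.002027181780272
```

View pics/top0.png

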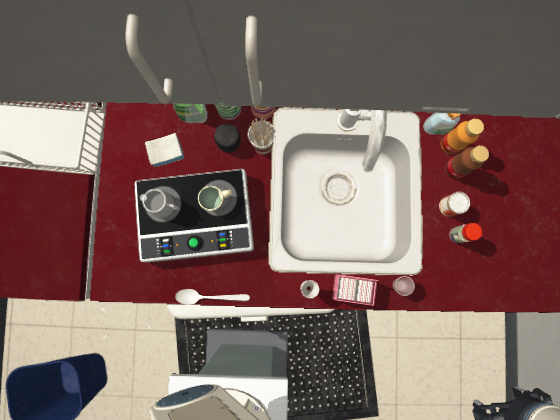

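View pics/side0.png

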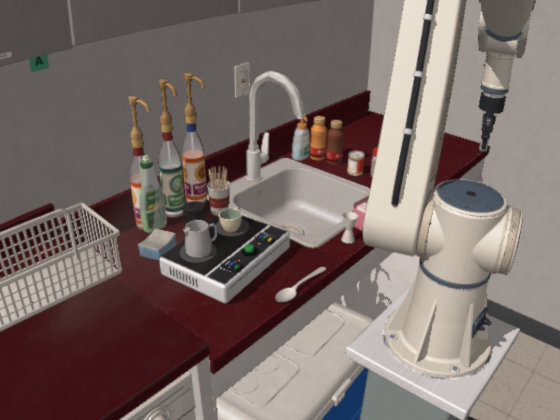

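The top view shows the grey jug on the left plate at about (160,205), the cream mug on the right plate at about (215,197), and the green button at about (194,242). The side view agrees: jug at (198,238), mug at (230,220). I'll enlarge the controls next.

Run:
```python
from h import *
np.set_printoptions(precision=1,suppress=True)
a=cv2.imread("pics/top0.png");b=cv2.imread("pics/side0.png")
A=cv2.resize(a[160:270,125:265],None,fx=5.6,fy=5.4,interpolation=cv2.INTER_CUBIC)
B=cv2.resize(b[200:305,150:300],None,fx=5.3,fy=5.6,interpolation=cv2.INTER_CUBIC)
cv2.imwrite("pics/topc.png",A);cv2.imwrite("pics/sidec.png",B)
px={}
for c,im,(x0,x1,y0,y1) in(("top",a,(180,210,230,255)),("side",b,(240,258,240,256))):
    h=cv2.cvtColor(im,cv2.COLOR_BGR2HSV);m=cv2.inRange(h,(45,120,60),(85,255,255))[y0:y1,x0:x1]
    n,l,st,ce=cv2.connectedComponentsWithStats(m);i=1+np.argmax(st[1:,4]);px[c]=ce[i]+[x0,y0];print(c,px[c],st[i],at_z(c,px[c],75))
print(tri(("top",px["top"]),("side",px["side"])))
```

```text
top [193.1 242.3] [ 9  8 10 10 75] [503.   96.1  75. ]
side [248.8 248. ] [ 4  4 10  9 59] [503.3  95.3  75. ]
(array([502.9,  95.9,  75.5]), np.float64(0.23709229747950647))
```

View pics/topc.png

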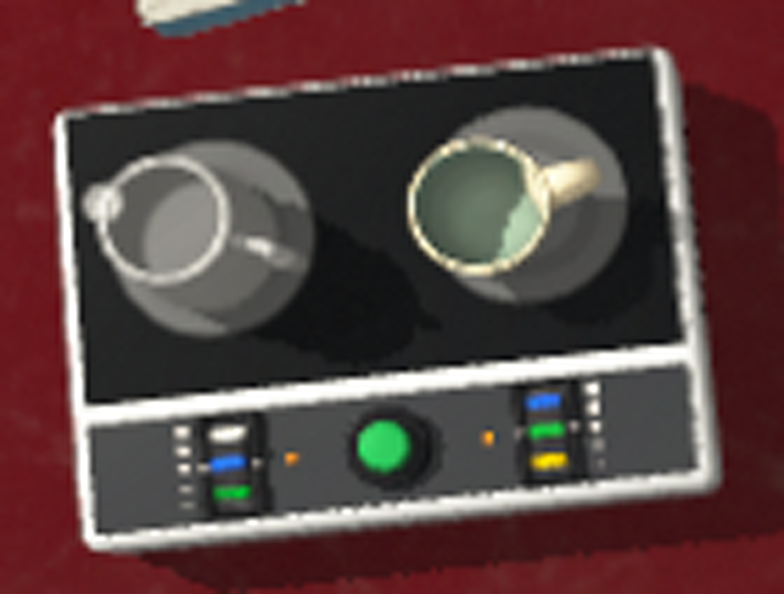

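View pics/sidec.png

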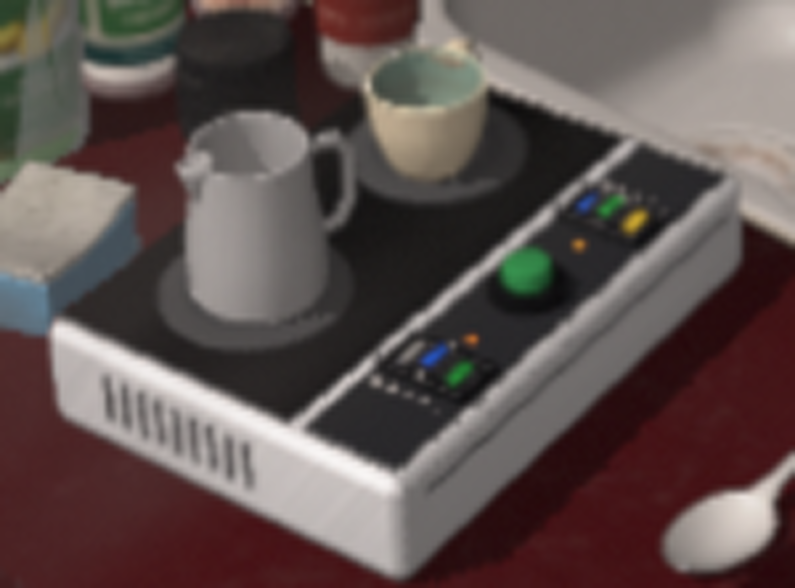

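The jug is on the left plate and the mug on the right one. The left wheel shows a blue bar at top-view (166,246), the right a green bar at (223,240), and the button sits at (193,242). So the left wheel is the one to roll.

```bash
cat >> h.py <<'E'
from scipy.spatial.transform import Rotation as R
def bars(cam,col,box,im=None):
    im=env.get_image(cam)[:,:,::-1] if im is None else im
    lo,hi={"blue":((100,120,80),(125,255,255)),"green":((45,110,50),(85,255,255))}[col]
    x0,y0,x1,y1=box;m=cv2.inRange(cv2.cvtColor(np.ascontiguousarray(im),cv2.COLOR_BGR2HSV),lo,hi)[y0:y1,x0:x1]
    n,l,st,ce=cv2.connectedComponentsWithStats(m)
    return [(ce[i]+[x0,y0],st[i,4]) for i in range(1,n) if st[i,4]>2]
def tool():
    s=env.state();q=s["tool_rot"];return np.array(s["tool_pos"]),R.from_quat([*q[1:],q[0]])
E
python3 - <<'E'
from h import *
np.set_printoptions(precision=1,suppress=True)
a=cv2.imread("pics/top0.png");b=cv2.imread("pics/side0.png")
for n,c,im,col,box in(("L","top",a,"blue",(155,232,178,258)),("L","side",b,"blue",(222,255,244,278)),("R","top",a,"green",(215,230,232,250)),("R","side",b,"green",(259,230,275,245))):
    for p,s in bars(c,col,box,im): print(n,c,p,s,at_z(c,p,70))
p,r=tool();print(p,r.as_matrix().round(3))
E
```

```text
L top [165.3 245.3] 19 [493.2 169.   70. ]
L side [231.5 263.1] 15 [494.8 167.7  70. ]
R top [222.3 239.1] 19 [513.8  21.9  70. ]
R side [264.5 236.5] 10 [514.6  21.9  70. ]
[ 177.4 -599.3  199.3] [[ 1.   0.3 -0. ]
 [ 0.3 -1.   0. ]
 [ 0.  -0.  -1. ]]
```

Run:
```python
from h import *
p,r=tool();M=r.as_matrix();psi=np.arctan2(M[1,0],M[0,0]);print(psi,np.round(M,4).tolist())
d=(psi-0.137);print("twist units",d/0.12)
# after twist at yaw .137
M2=R.from_euler("z",-d).as_matrix()@M
tgt=np.array([493.4,168.8,0])-6*np.array([.991,.137,0])+[0,0,130];print((M2.T@(tgt-p))/25, (M.T@(tgt-p))/25,tgt)
```

```text
0.2877463425933506 [[0.9589, 0.2838, -0.0], [0.2838, -0.9589, 0.0001], [0.0, -0.0001, -1.0]]
twist units 1.2562195216112548
[ 16.47819242 -28.70877487   2.77314407] [ 20.60270998 -25.90856026   2.77304074] [487.454 167.978 130.   ]
```

>>> servo_tool(
  moves=[
    [0,0,0,0.63],
    [0,0,0,0.63],
    [0.3,-0.5,0,0],
    [0.55,-0.95,0,0],
    [0.55,-0.95,0,0],
    [0.55,-0.95,0,0],
    [0.55,-0.95,0,0],
    [0.55,-0.95,0,0],
    [0.55,-0.95,0,0],
    [0.55,-0.95,0,0],
    [0.55,-0.95,0,0],
    [0.55,-0.95,0,0],
  ],
  hand=1,
  force=60,
)

```text
t: 1.9
tool_pos: [276.8, -355.2, 199.3]
tool_rot: [-0.0, 0.998, 0.069, 0.0]
contact_force: [0.3, -0.3, -0.3]
width: 0.005
finger_force: 0.0
```

>>> servo_tool(
  moves=[
    [0.55,-0.95,0,0],
    [0.55,-0.95,0,0],
    [0.55,-0.95,0,0],
    [0.55,-0.95,0,0],
    [0.55,-0.95,0,0],
    [0.55,-0.95,0,0],
    [0.55,-0.95,0,0],
    [0.55,-0.95,0,0],
    [0.55,-0.95,0,0],
    [0.55,-0.95,0,0],
    [0.55,-0.95,0,0],
    [0.55,-0.95,0,0],
  ],
)

```text
t: 2.9
tool_pos: [401.0, -50.7, 199.4]
tool_rot: [-0.0, 0.998, 0.069, 0.0]
contact_force: [0.6, -0.2, -0.6]
width: -0.006
finger_force: 0.0
```

>>> servo_tool(
  moves=[
    [0.53,-0.95,0,0],
    [0.53,-0.95,0,0],
    [0.53,-0.95,0,0],
    [0.53,-0.95,0,0],
    [0.53,-0.95,0,0],
    [0.53,-0.95,0,0],
    [0.53,-0.95,0,0],
    [0.53,-0.95,0,0],
    [0,0,0,0],
    [0,0,0,0],
  ],
)

```text
t: 3.73
tool_pos: [479.9, 151.4, 199.1]
tool_rot: [0.0, 0.998, 0.07, -0.0]
contact_force: [-0.1, -0.1, 0.0]
width: 0.002
finger_force: 0.0
```

Run:
```python
from h import *
np.set_printoptions(precision=2,suppress=True)
p,r=tool();M=r.as_matrix();print(p,np.arctan2(M[1,0],M[0,0]),env.state()["contact_force"],env.state()["t"])
print(M.T@(np.array([487.4,168,120])-p)/25)
a=env.get_image("side")[:,:,::-1];print(proj("side",p),bars("side","blue",(222,255,244,278),a))
cv2.imwrite("pics/s1.png",cv2.resize(np.ascontiguousarray(a[120:300,140:360]),None,fx=3.5,fy=3.3))
```

```text
[479.87 151.36 199.08] 0.14047956761142638 [-0.15 -0.1   0.04] 3.7333
[ 0.39 -0.62  3.16]
[238.89 218.36] [(array([231.47, 263.13]), np.int32(15))]
```

View pics/s1.png

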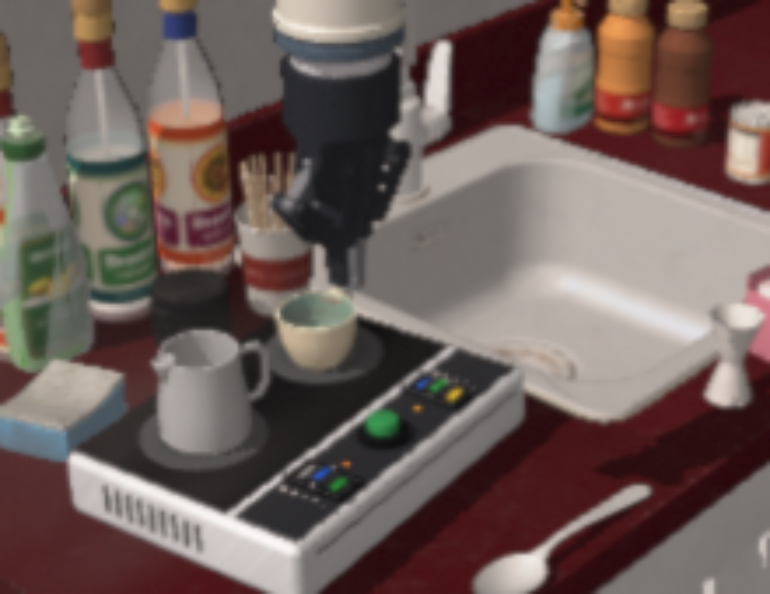

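The closed fingertip appears near (239,207), above and in front of the controls, and nothing has been disturbed. My projection puts it about 11 px lower, so I'll check that from closer in.

>>> servo_tool(
  moves=[
    [0.2,-0.32,0.6,0.03],
    [0.2,-0.3,0.9,0],
    [0,0,0.9,0],
    [0,0,0.8,0],
    [0,0,0.3,0],
    [0,0,0,0],
    [0,0,0,0],
  ],
)

```text
t: 4.37
tool_pos: [488.1, 166.3, 112.2]
tool_rot: [0.0, 0.998, 0.066, -0.0]
contact_force: [0.6, -0.0, 0.5]
width: 0.0
finger_force: 0.0
```

Run:
```python
from h import *
np.set_printoptions(precision=2,suppress=True)
p,r=tool();M=r.as_matrix();print(p,np.arctan2(M[1,0],M[0,0]),env.state()["contact_force"],env.state()["t"])
print("rt",proj("side",[494.8,167.7,70]),proj("side",p),proj("top",p))
a=env.get_image("side")[:,:,::-1];b=env.get_image("top")[:,:,::-1]
A=cv2.resize(np.ascontiguousarray(a[190:290,170:290]),None,fx=6,fy=5.5,interpolation=cv2.INTER_CUBIC)
B=cv2.resize(np.ascontiguousarray(b[180:280,125:255]),(390,550))
cv2.imwrite("pics/s2.png",np.hstack([cv2.resize(A,(410,550)),B]))
```

```text
[488.07 166.3  112.24] 0.13258719735971825 [ 0.56 -0.04  0.48] 4.3667
rt [231.46 263.13] [233.19 249.95] [161.94 246.46]
```

View pics/s2.png

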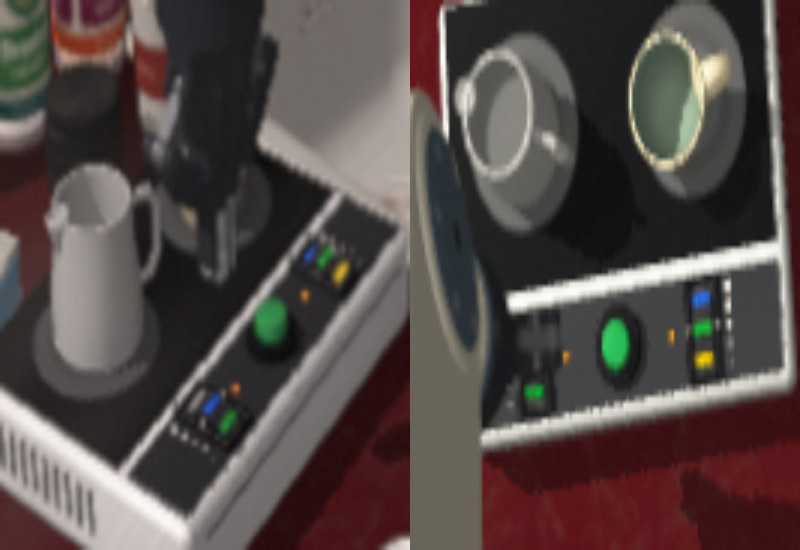

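Run:
```python
from h import *
p,r=tool();out=[]
for c,w,h in(("side",40,40),("top",40,40)):
    a=np.ascontiguousarray(env.get_image(c)[:,:,::-1]);q=proj(c,p)
    x,y=int(q[0])-w//2,int(q[1])-(28 if c=="side" else 20)
    C=cv2.resize(a[y:y+h,x:x+w],(400,400),interpolation=cv2.INTER_NEAREST)
    C=np.clip(C.astype(float)*1.6+25,0,255).astype(np.uint8)
    t=(np.array(q)+.5-[x,y])*10
    cv2.circle(C,tuple(int(v) for v in t),4,(0,0,255),-1);out.append(C);print(c,"crop origin",x,y)
cv2.imwrite("pics/s3.png",np.hstack(out))
```

```text
side crop origin 212 221
top crop origin 141 226
```

View pics/s3.png

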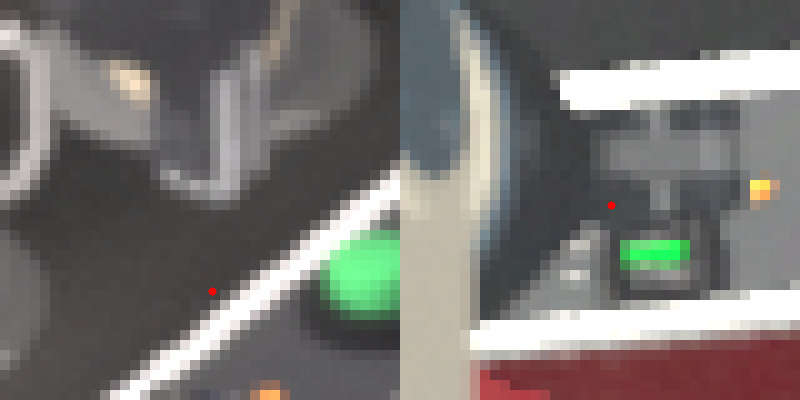

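Run:
```python
from h import *
np.set_printoptions(precision=1,suppress=True)
p,r=tool();print(p)
for t in((167,242),(167,239),(167,245)):
  for s in((233.5,240.8),(232,239.5)): print(t,s,*tri(("top",t),("side",s)))
for z in(70,112,125,135): print(z,at_z("side",(233,240.5),z),at_z("top",(167,242),z))
for q in([488,166,112],[488,166,135],[488,166,150],[500,166,112]): print(q,proj("side",q),proj("top",q))
```

```text
[489. 167. 113.]
(167, 242) (233.5, 240.8) [499.6 151.4 126.4] 2.2014427754730237
(167, 242) (232, 239.5) [501.1 152.  129.4] 6.457038259698666
(167, 239) (233.5, 240.8) [504.8 150.4 124.3] 3.7502482464270765
(167, 239) (232, 239.5) [506.3 151.  127.3] 0.5354628135917805
(167, 245) (233.5, 240.8) [494.5 152.3 128.4] 8.125807453561508
(167, 245) (232, 239.5) [496.  153.  131.5] 12.3512632209654
70 [564.2  92.2  70. ] [501.9 165.1  70. ]
112 [518.3 136.5 112. ] [499.6 154.3 112. ]
125 [504.1 150.2 125. ] [498.9 151.  125. ]
135 [493.2 160.8 135. ] [498.3 148.4 135. ]
[488, 166, 112] [233.3 250. ] [162.1 246.5]
[488, 166, 135] [233.  242.2] [159.6 246. ]
[488, 166, 150] [232.8 237. ] [157.9 245.7]
[500, 166, 112] [229.8 248.2] [162.4 241.7]
```

Run:
```python
from h import *
np.set_printoptions(precision=1,suppress=True)
for q in([177.4,-599.3,199.3],[177.4,-599.3,270],[0,0,0],[0,0,300],[491.9,135.4,212]): print(q,proj("side",q),proj("top",q))
s=env.state();print(s["width"],s["joints"],s["tool_pos"],s["contact_force"])
a=cv2.imread("pics/side0.png");b=cv2.imread("pics/top0.png")
A=np.hstack([cv2.resize(a[100:170,460:530],(380,380)),cv2.resize(b[360:420,460:560],(400,380))])
cv2.imwrite("pics/s4.png",np.clip(A*1.5+20.,0,255).astype(np.uint8))
```

```text
[177.4, -599.3, 199.3] [480.7 157.9] [485.7 391.5]
[177.4, -599.3, 270] [484.9 136.7] [501.7 400.6]
[0, 0, 0] [437.1 337.8] [226.1 434.8]
[0, 0, 300] [462.9 228. ] [208.8 492. ]
[491.9, 135.4, 212] [239.8 209.4] [164.  242.8]
0.001462847234749678 [0.3 0.3 1.9 0.  0.9 1.8] [489. 167. 113.] [-0.9 -0.7  0.5]
```

View pics/s4.png

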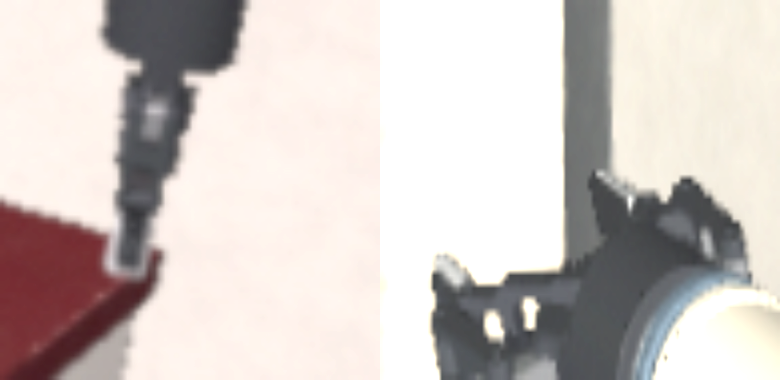

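The tip shows at about side (233,241) and top (167,242), which triangulates to roughly (501,152,127). The reported pose is (489,167,113), so pose and cameras disagree by about 20 mm. The start picture shows the same kind of offset. I'll steer by the cameras (tip relative to crown), come closer and measure again.

>>> servo_tool(
  moves=[
    [-0.22,-0.38,0,0],
    [-0.2,-0.35,0.3,0],
    [0,0,0.4,0],
    [0,0,0.3,0],
    [0,0,0,0],
    [0,0,0,0],
  ],
)

```text
t: 5.07
tool_pos: [474.8, 183.4, 85.9]
tool_rot: [0.0, 0.998, 0.067, -0.001]
contact_force: [0.3, -0.8, 0.6]
width: 0.001
finger_force: 0.0
```

Run:
```python
from h import *
np.set_printoptions(precision=1,suppress=True)
p,r=tool();print(p,env.state()["contact_force"],env.state()["t"]);out=[]
for c,w,h in(("side",36,36),("top",36,36)):
    a=np.ascontiguousarray(env.get_image(c)[:,:,::-1]);cr=np.array([493.4,168.8,70.])
    est=p+[12,-16,13];q=proj(c,cr);x,y=int(q[0])-18,int(q[1])-(24 if c=="side" else 18)
    C=np.clip(cv2.resize(a[y:y+h,x:x+w],(396,396),interpolation=cv2.INTER_NEAREST)*1.8+30,0,255).astype(np.uint8)
    for Q,k in((cr,(0,255,255)),(est,(0,0,255)),(p,(255,0,255))):
        t=(proj(c,Q)+.5-[x,y])*11;cv2.circle(C,tuple(int(v) for v in t),3,k,-1)
    out.append(C);print(c,x,y,proj(c,est),proj(c,p))
cv2.imwrite("pics/s5.png",np.hstack(out))
```

```text
[474.8 183.4  85.9] [ 0.3 -0.8  0.6] 5.0667
side 213 239 [233.4 254.8] [232.5 263.9]
top 147 227 [162.9 247.3] [157.7 252. ]
```

View pics/s5.png

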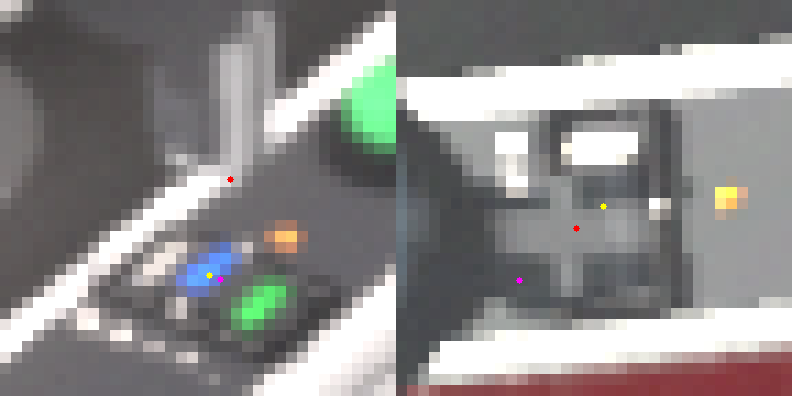

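The red dot (reported pose plus the 12,-16,13 offset) lands on the fingertip in both views, at side crop (230,180) and the top band centre near (575,232). The offset therefore holds. The tip is about 7 mm in front of the crown (yellow), so I'll move it 2.5 mm forward and descend by feel.

>>> servo_tool(
  moves=[
    [0.1,0,0.2,0],
    [0,0,0.3,0],
    [0,0,0.1,0],
    [0,0,0,0],
  ],
)

```text
t: 5.5
tool_pos: [477.3, 183.6, 70.8]
tool_rot: [0.0, 0.998, 0.066, -0.001]
contact_force: [-0.1, -0.5, -1.2]
width: -0.0
finger_force: 0.0
```

>>> servo_tool(
  moves=[
    [0,0,0.1,0],
    [0,0,0.08,0],
    [0,0,0.06,0],
    [0,0,0,0],
  ],
)

```text
t: 5.83
tool_pos: [477.7, 183.9, 65.5]
tool_rot: [0.0, 0.998, 0.066, -0.0]
contact_force: [0.4, 0.4, 0.6]
width: 0.001
finger_force: 0.0
```

>>> servo_tool(
  moves=[
    [0,0,0.06,0],
    [0,0,0.06,0],
    [0,0,0.04,0],
    [0,0,0,0],
  ],
)

```text
t: 6.17
tool_pos: [477.8, 183.9, 61.6]
tool_rot: [0.0, 0.998, 0.066, -0.0]
contact_force: [0.4, 0.3, 0.1]
width: 0.001
finger_force: 0.0
```

>>> servo_tool(
  moves=[
    [0,0,0.06,0],
    [0,0,0.04,0],
    [0,0,0,0],
  ],
)

```text
t: 6.42
tool_pos: [477.8, 183.9, 59.1]
tool_rot: [0.0, 0.998, 0.066, -0.0]
contact_force: [-0.3, -0.1, 0.7]
width: -0.0
finger_force: 0.0
```

>>> servo_tool(
  moves=[
    [0,0,0.04,0],
    [0,0,0.02,0],
    [0,0,0,0],
  ],
)

```text
t: 6.67
tool_pos: [477.8, 183.9, 57.7]
tool_rot: [0.0, 0.998, 0.066, -0.0]
contact_force: [-0.3, -0.6, 0.0]
width: 0.002
finger_force: 0.0
```

>>> servo_tool(
  moves=[
    [0,0,0.04,0],
    [0,0,0.02,0],
    [0,0,0,0],
  ],
)

```text
t: 6.92
tool_pos: [477.8, 183.9, 56.2]
tool_rot: [0.0, 0.998, 0.066, -0.0]
contact_force: [-0.3, -0.2, 0.6]
width: 0.0
finger_force: 0.0
```

>>> servo_tool(
  moves=[
    [0,0,0.04,0],
    [0,0,0,0],
  ],
)

```text
t: 7.08
tool_pos: [477.8, 183.9, 55.1]
tool_rot: [0.0, 0.998, 0.066, -0.0]
contact_force: [0.1, 0.2, 0.1]
width: 0.003
finger_force: 0.0
```

>>> servo_tool(
  moves=[
    [0,0,0.04,0],
    [0,0,0,0],
  ],
)

```text
t: 7.25
tool_pos: [477.8, 183.9, 54.1]
tool_rot: [0.0, 0.998, 0.066, -0.0]
contact_force: [0.4, 0.8, -0.2]
width: 0.001
finger_force: 0.0
```

>>> servo_tool(
  moves=[
    [0,0,0.04,0],
    [0,0,0,0],
  ],
)

```text
t: 7.42
tool_pos: [477.8, 183.9, 53.2]
tool_rot: [0.0, 0.998, 0.066, -0.0]
contact_force: [0.1, 0.5, -0.0]
width: 0.001
finger_force: 0.0
```

Run:
```python
from h import *
np.set_printoptions(precision=1,suppress=True)
p,r=tool();print(p)
for c,(x0,y0,x1,y1) in(("side",(218,240,250,276)),("top",(152,232,182,262))):
    a=np.ascontiguousarray(env.get_image(c)[:,:,::-1]);o=cv2.imread(f"pics/{c}0.png")
    d=np.abs(a.astype(int)-o).max(2)>22
    print(c,"est tip",proj(c,p+[12,-16,13]),"crown",proj(c,[493.4,168.8,70]),[(col,bars(c,col,(x0,y0,x1,y1),a)) for col in("blue","green")])
    for y in range(y0,y1): print(y,"".join("#" if v else "." for v in d[y,x0:x1]))
```

```text
[477.8 183.9  53.2]
side est tip [232.9 265.2] crown [231.5 263.5] [('blue', []), ('green', [(array([247. , 248.5]), np.int32(39)), (array([236.2, 266.4]), np.int32(13))])]
240 ####............................
241 #####...........................
242 ######..........................
243 ########........................
244 ##..######......................
245 ##..............................
246 #...............................
247 ................................
248 ....................#...........
249 ..................###...........
250 .................####...........
251 ................####............
252 ...............#####............
253 .............#####..............
254 ............#####.#.............
255 ...........#####..#.............
256 .........########...............
257 ........######.##.#.............
258 ........#####..##.#.............
259 ........###....##.#.............
260 ..............###.#.............
261 .........###...###.#............
262 ........####.####.##............
263 ............#####.#.............
264 ..........#######.............##
26
[... 830 characters left out ...]

242 #######.......................
243 #########......#..............
244 #########..######.............
245 #########.#######.##..........
246 ##################............
247 ##########.###...####.........
248 ########..#......####.........
249 #########.....................
250 #########..#######............
251 #########..#######............
252 #########..#######............
253 #########...#.#####....##.....
254 #######.....######....####....
255 ######..................#####.
256 ######...........#############
257 ####..........################
258 ####..........######.##.......
259 ###...........................
260 ##............................
261 #.............................
```

>>> servo_tool(
  moves=[
    [0,0,0.04,0],
    [0,0,0,0],
  ],
)

```text
t: 7.68
tool_pos: [477.8, 183.9, 52.2]
tool_rot: [0.0, 0.998, 0.066, -0.0]
contact_force: [0.5, 0.6, 0.1]
width: -0.0
finger_force: 0.0
```

>>> servo_tool(
  moves=[
    [0,0,0.03,0],
    [0,0,0,0],
  ],
)

```text
t: 7.85
tool_pos: [477.9, 183.9, 51.4]
tool_rot: [-0.0, 0.998, 0.066, -0.0]
contact_force: [-0.9, -0.2, -0.0]
width: -0.002
finger_force: 0.0
```

>>> servo_tool(
  moves=[
    [0,0,0.03,0],
    [0,0,0,0],
  ],
)

```text
t: 8.02
tool_pos: [477.8, 183.9, 50.7]
tool_rot: [0.0, 0.998, 0.066, -0.0]
contact_force: [-0.3, -0.1, -0.3]
width: 0.002
finger_force: 0.0
```

>>> servo_tool(
  moves=[
    [0,0,0.03,0],
    [0,0,0,0],
  ],
)

```text
t: 8.18
tool_pos: [477.8, 183.9, 49.9]
tool_rot: [0.0, 0.998, 0.066, -0.0]
contact_force: [-0.7, 0.5, 0.2]
width: 0.003
finger_force: 0.0
```

>>> servo_tool(
  moves=[
    [0,0,0.03,0],
    [0,0,0,0],
  ],
)

```text
t: 8.35
tool_pos: [477.8, 183.9, 49.2]
tool_rot: [0.0, 0.998, 0.066, -0.0]
contact_force: [-0.1, -0.3, -0.6]
width: -0.001
finger_force: 0.0
```

Run:
```python
from h import *
p,r=tool();out=[]
for c in("side","top"):
    a=np.ascontiguousarray(env.get_image(c)[:,:,::-1]);o=cv2.imread(f"pics/{c}0.png")
    q=proj(c,[493.4,168.8,70]);x,y=int(q[0])-16,int(q[1])-(16 if c=="side" else 12);col=[]
    for im in(a,o): col.append(np.clip(cv2.resize(im[y:y+24,x:x+32],(400,300),interpolation=cv2.INTER_CUBIC)*2.+35,0,255).astype(np.uint8))
    for Q,k in(([493.4,168.8,70],(0,255,255)),(p+[12,-16,13],(0,0,255))):
        cv2.circle(col[0],tuple(int(v) for v in (proj(c,Q)+.5-[x,y])*12.5),2,k,-1)
    out.append(np.vstack(col));print(c,x,y)
cv2.imwrite("pics/s6.png",np.hstack(out))
```

```text
side 215 247
top 149 233
```

View pics/s6.png

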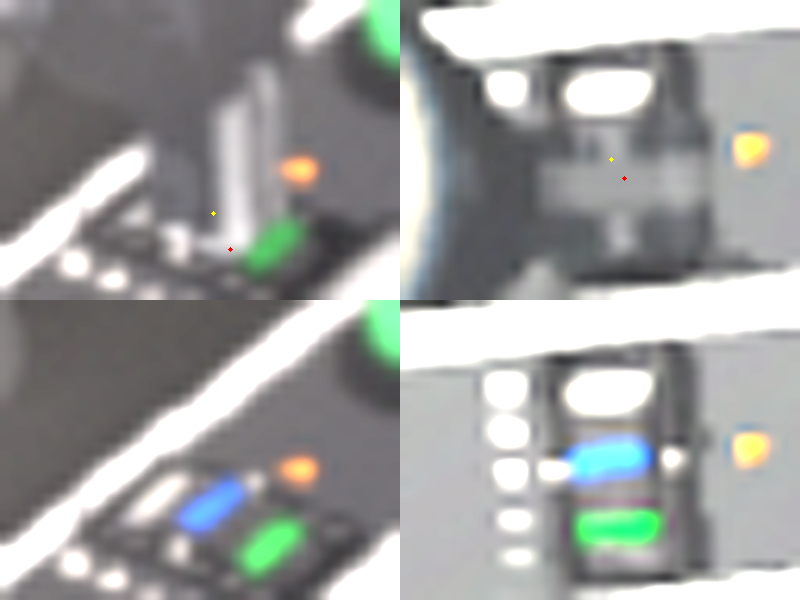

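The tip appears at side crop (225,240), above the spot where the blue bar was. From overhead the finger's visible upper parts cover the blue and green bars. What the top camera sees lies above the tip, so my triangulation has a parallax error. I'll redo it with that height allowed for.

Run:
```python
from h import *
np.set_printoptions(precision=1,suppress=True)
p,r=tool();print(p)
from scipy.optimize import least_squares
def sol(s,t,h):
    f=lambda v:np.r_[proj("side",v)-s,proj("top",v+[0,0,h])-t]
    o=least_squares(f,[490,165,70]);return o.x,o.fun
for h in(0,15,30,45):
    x,f=sol([232.5,265.5],[166.1,247.7],h);print(h,"now",x,x-p,f)
    x,f=sol([233.0,240.3],[167.3,242.],h);print(h,"s3 ",x,x-[489,167,113],f)
    x,f=sol([231.5,253.5],[162.5,247.8],h);print(h,"s5 ",x,x-[474.8,183.4,85.9],f)
for z in(62,66,70,75,80): print(z,at_z("side",[232.5,265.5],z),at_z("side",[232.5,265.5],z)-p)
```

```text
[477.9 183.9  49.3]
0 now [488.5 168.6  65.9] [ 10.6 -15.3  16.7] [ 0.6  0.1 -0.3 -0.5]
0 s3  [500.4 151.  127.1] [ 11.4 -16.   14.1] [ 0.8  0.2 -0.5 -0.7]
0 s5  [487.6 169.2 102.7] [ 12.8 -14.2  16.8] [ 1.1  0.2 -0.7 -1. ]
15 now [489.1 166.2  64. ] [ 11.2 -17.7  14.7] [ 1.1  0.2 -0.7 -0.9]
15 s3  [500.8 148.5 125.3] [ 11.8 -18.5  12.3] [ 1.4  0.3 -0.8 -1.2]
15 s5  [488.1 166.6 100.7] [ 13.3 -16.8  14.8] [ 1.7  0.4 -1.  -1.4]
30 now [489.6 163.7  62. ] [ 11.8 -20.2  12.7] [ 1.7  0.3 -1.  -1.4]
30 s3  [501.1 146.  123.5] [ 12.1 -21.   10.5] [ 2.1  0.4 -1.2 -1.6]
30 s5  [488.7 164.   98.7] [ 13.9 -19.4  12.8] [ 2.3  0.5 -1.4 -1.9]
45 now [490.2 161.2  60. ] [ 12.3 -22.7  10.7] [ 2.2  0.5 -1.3 -1.9]
45 s3  [501.5 143.5 121.7] [ 12.5 -23.5   8.7] [ 2.7  0.6 -1.5 -2.1]
45 s5  [489.2 161.4  96.7] [ 14.4 -22.   10.8] [ 3.   0.6 -1.7 -2.4]
62 [493.7 165.5  62. ] [ 15.9 -18.4  12.7]
66 [489.8 169.3  66. ] [ 11.9 -14.6  16.7]
70 [485.8 173.1  70. ] [  7.9 -10.8  20.7]
75 [480.8 177.8  75. ] [ 3.  -6.1 25.7]
80 [475.9 182.6  80. ] [-2.  -1.3 30.7]
```

Run:
```python
from h import *
np.set_printoptions(precision=1,suppress=True)
for s in((483,149.5),(483,147.5)):
  for t in((476.3,401),(477,402.5)):
    x,e=tri(("top",t),("side",s));print(s,t,x,e)
yv=np.array([.2838,-.9589,0])
for o in(42.5,50): print("nominal near tip",np.array([177.4,-599.3,212.3])-o*yv)
for z in(212,225,240): print(z,at_z("top",(476.3,401),z),at_z("top",(515,387.6),z), at_z("side",(483,149.5),z))
# dark-object mask of the current top view, near where the arm is
```

```text
(483, 149.5) (476.3, 401) [ 166.1 -558.9  242.7] 6.390612033328912
(483, 149.5) (477, 402.5) [ 164.7 -559.   243.6] 3.2006658543883164
(483, 147.5) (476.3, 401) [ 167.3 -556.2  249.4] 8.071586154604496
(483, 147.5) (477, 402.5) [ 165.8 -556.4  250.3] 4.902675280865448
nominal near tip [ 165.3 -558.5  212.3]
nominal near tip [ 163.2 -551.4  212.3]
212 [ 160.1 -571.3  212. ] [ 188.9 -661.4  212. ] [ 187.4 -638.5  212. ]
225 [ 163.9 -565.2  225. ] [ 192.3 -654.1  225. ] [ 177.8 -606.8  225. ]
240 [ 168.3 -558.2  240. ] [ 196.2 -645.6  240. ] [ 166.6 -570.2  240. ]
```

The open fingertips in the start picture fit with no lateral error. The fingertip ends about 30 mm higher than the reported z, and the lateral reading is right. The shape I took for the tip in the top view was the knuckles. The tip is really at about z 79, 15 mm to the left of and 13 mm in front of the crown. I'll move it over the crown.

>>> servo_tool(
  moves=[
    [0,0,-0.2,0],
    [0.22,0.33,0,0],
    [0.22,0.33,0,0],
    [0,0,0,0],
    [0,0,0,0],
  ],
)

```text
t: 8.87
tool_pos: [491.6, 168.4, 54.3]
tool_rot: [-0.0, 0.998, 0.066, 0.0]
contact_force: [-0.2, -0.2, -0.3]
width: -0.001
finger_force: 0.0
```

Run:
```python
from h import *
np.set_printoptions(precision=1,suppress=True)
p,r=tool();print(p,env.state()["t"],env.state()["contact_force"])
c="side";x0,y0,x1,y1=216,238,256,274
a=np.ascontiguousarray(env.get_image(c)[:,:,::-1]);o=cv2.imread(f"pics/{c}0.png")
print("tip@+30",proj(c,p+[0,0,30]),"crown",proj(c,[493.4,168.8,70]),bars(c,"blue",(x0,y0,x1,y1),a),bars(c,"green",(x0,y0,x1,y1),a))
g=a.max(2)
for y in range(y0,y1): print(y,"".join(" .:-=+*#%@"[min(9,v//22)] for v in g[y,x0:x1]),"".join(" .:-=+*#%@"[min(9,v//22)] for v in o.max(2)[y,x0:x1]))
```

```text
[491.6 168.4  54.3] 8.8667 [-0.2 -0.2 -0.3]
tip@+30 [232.  259.1] crown [231.5 263.5] [(array([231.2, 263.4]), np.int32(13))] [(array([248.8, 248.2]), np.int32(68)), (array([236.1, 266.3]), np.int32(15))]
238 *=-:..-=:::.......................-+%#+: ..................................-+##+:
239 =--:..:::::::....................-*##*-. ................................:-*##*-.
240 -:::.........:.................:=*##+-:. ...............................:=*##+-::
241 :::...........................-*##*=:::: ..............................-*##*=:::.
242 .:...........................-*%%+-::::. .............................-*%%+-::..:
243 ..:........................:-*%#*-:::::. ...........................:-*%#*-::::::
244 ..........................:+##*++==-::.. ..........................:+##*++==-::..
245 ....................:....:+#%**+++++=-.. .........................:+##**+++++=-:.
246 ...................:-:..:+%%******+++=:. ........................:+%%******+++=..
247 ...................:-::-*##+=******++-.. ......................:-*##+=******++-..
248 .................::---+##*=--**
[... 1500 characters left out ...]
.:-+###*++==
266 +%%+-:......:=:...:=++-:..  .-+*+++++==- +%%+-:......:=:...:=++-:.....=*##*+++==-
267 %%+-++:.....-=....-++-:..  .-+##**++=-== %%+-++:.....-=...:-++-:..  .-*##**++=-==
268 #=:-+*---:...:....:=-... .:=*##**++====+ *=:-+*---:...:....:=-... .:=*##**++====+
269 -::::--++:::.....:..... .:+###*+++====++ -::::--++:::.....:..... .:+###*+++====++
270 ::::::::::-=:::......  .:+###*+++====+++ ::::::::::-=:::....... .:+###*+++====+++
271 :::::.::.::::-=:..... .:=*##*+++=-==++++ :::::::..::::-=:..... .:=*##*+++=-==++++
272 ::::.::.....:::::....:=+*#**++==-==+++++ ::::....:...:::::....:=+*#**++==-==+++++
273 :::..::........:::..:+###*+++=-==+++++++ ::::.:..:......:::..:+###*+++=--=+++++++
```

The tip's lowest edge is now at about side (233,260), directly above the blue bar and as predicted. I'll descend by feel.

>>> servo_tool(
  moves=[
    [-0.04,0,0.15,0],
    [0,0,0.15,0],
    [0,0,0,0],
  ],
)

```text
t: 9.17
tool_pos: [489.1, 168.8, 45.9]
tool_rot: [0.0, 0.998, 0.067, -0.001]
contact_force: [-0.3, -0.1, -0.9]
width: -0.001
finger_force: 0.0
```

>>> servo_tool(
  moves=[
    [0,0,0.06,0],
    [0,0,0.04,0],
    [0,0,0,0],
  ],
)

```text
t: 9.42
tool_pos: [489.8, 168.9, 44.0]
tool_rot: [0.0, 0.998, 0.067, -0.0]
contact_force: [0.0, 0.1, 0.5]
width: -0.001
finger_force: 0.0
```

>>> servo_tool(
  moves=[
    [0,0,0.04,0],
    [0,0,0,0],
  ],
)

```text
t: 9.58
tool_pos: [490.0, 168.9, 43.2]
tool_rot: [0.0, 0.998, 0.066, -0.0]
contact_force: [0.4, -0.2, 0.5]
width: 0.002
finger_force: 0.0
```

>>> servo_tool(
  moves=[
    [0,0,0.04,0],
    [0,0,0,0],
  ],
)

```text
t: 9.75
tool_pos: [489.9, 168.9, 42.2]
tool_rot: [-0.0, 0.998, 0.066, -0.0]
contact_force: [0.4, 0.6, 0.1]
width: -0.004
finger_force: 0.0
```

>>> servo_tool(
  moves=[
    [0,0,0.04,0],
    [0,0,0,0],
  ],
)

```text
t: 9.92
tool_pos: [489.9, 168.9, 41.2]
tool_rot: [0.0, 0.998, 0.066, -0.0]
contact_force: [1.1, -0.3, 0.7]
width: -0.001
finger_force: 0.0
```

>>> servo_tool(
  moves=[
    [0,0,0.04,0],
    [0,0,0,0],
  ],
)

```text
t: 10.08
tool_pos: [489.9, 168.9, 40.1]
tool_rot: [0.0, 0.998, 0.066, -0.0]
contact_force: [-0.1, 0.2, 0.3]
width: 0.003
finger_force: 0.0
```

>>> servo_tool(
  moves=[
    [0,0,0.04,0],
    [0,0,0,0],
  ],
)

```text
t: 10.25
tool_pos: [489.9, 168.9, 39.1]
tool_rot: [0.0, 0.998, 0.066, -0.0]
contact_force: [0.4, 0.6, -0.3]
width: -0.002
finger_force: 0.0
```

>>> servo_tool(
  moves=[
    [0,0,0.03,0],
    [0,0,0,0],
  ],
)

```text
t: 10.42
tool_pos: [489.9, 168.9, 38.4]
tool_rot: [0.0, 0.998, 0.066, -0.0]
contact_force: [0.2, 0.6, 0.3]
width: 0.001
finger_force: 0.0
```

>>> servo_tool(
  moves=[
    [0,0,0.03,0],
    [0,0,0,0],
  ],
)

```text
t: 10.58
tool_pos: [490.3, 169.0, 38.0]
tool_rot: [-0.0, 0.998, 0.066, 0.0]
contact_force: [-0.3, 0.3, 3.0]
width: -0.004
finger_force: 1.1
```

>>> servo_tool(
  moves=[
    [0,0,0.03,0],
    [0,0,0,0],
  ],
)

```text
t: 10.75
tool_pos: [491.0, 169.1, 37.9]
tool_rot: [-0.0, 0.998, 0.067, 0.001]
contact_force: [-1.0, -1.5, 10.0]
width: 0.004
finger_force: 4.4
```

>>> servo_tool(
  moves=[
    [0,0,0.03,0],
    [0,0,0,0],
  ],
)

```text
t: 10.92
tool_pos: [491.7, 169.2, 37.8]
tool_rot: [-0.0, 0.998, 0.067, 0.002]
contact_force: [-0.6, -2.0, 16.1]
width: -0.0
finger_force: 7.6
```

The tip made contact at reported z 38 and now presses with 16 N. Next I'll roll the crown forward.

>>> servo_tool(
  moves=[
    [0.08,0,0,0],
    [0.08,0,0,0],
    [0.08,0,0,0],
    [0.08,0,0,0],
    [0,0,0,0],
  ],
)

```text
t: 11.33
tool_pos: [500.5, 170.5, 37.8]
tool_rot: [-0.0, 0.998, 0.067, 0.002]
contact_force: [1.9, -1.6, 12.7]
width: 0.001
finger_force: 6.2
```

>>> servo_tool(
  moves=[
    [0.08,0,0,0],
    [0,0,0,0],
  ],
)

```text
t: 11.5
tool_pos: [502.5, 170.8, 37.7]
tool_rot: [-0.0, 0.998, 0.067, 0.002]
contact_force: [3.2, -1.5, 11.4]
width: 0.002
finger_force: 5.6
```

>>> servo_tool(
  moves=[
    [0,0,-0.3,0],
    [0,0,-0.6,0],
    [0,0,-0.5,0],
    [0,0,0,0],
    [0,0,0,0],
  ],
)

```text
t: 11.92
tool_pos: [500.2, 170.3, 71.7]
tool_rot: [-0.0, 0.998, 0.066, 0.001]
contact_force: [-0.1, 0.4, 0.2]
width: 0.001
finger_force: 0.0
```

Run:
```python
from h import *
np.set_printoptions(precision=1,suppress=True)
p,r=tool();print(p,env.state()["t"],env.state()["contact_force"])
c="side";a=np.ascontiguousarray(env.get_image(c)[:,:,::-1]);o=cv2.imread("pics/side0.png")
cv2.imwrite("pics/after.png",a)
for n,b in(("L",(220,253,244,276)),("R",(255,228,276,246))):
  for col in("blue","green"): print(n,col,"now",bars(c,col,b,a),"before",bars(c,col,b,o))
h=cv2.cvtColor(a,cv2.COLOR_BGR2HSV);m=cv2.inRange(h,(20,120,80),(35,255,255));ys,xs=np.nonzero(m[253:276,220:244]);print("yellow L",len(xs),xs.mean()+220 if len(xs) else 0,ys.mean()+253 if len(ys) else 0)
```

```text
[500.2 170.3  71.7] 11.9167 [-0.1  0.4  0.2]
L blue now [(array([227. , 262.5]), np.int32(8))] before [(array([231.5, 263.1]), np.int32(15))]
L green now [(array([231.7, 262.9]), np.int32(10))] before [(array([236.1, 266.3]), np.int32(15))]
R blue now [(array([260.2, 235.9]), np.int32(8))] before [(array([260.2, 235.9]), np.int32(8))]
R green now [(array([264.5, 236.5]), np.int32(10))] before [(array([264.5, 236.5]), np.int32(10))]
yellow L 18 236.22222222222223 266.1111111111111
```

The left wheel now shows green on top at (231.7,262.9), one click up, and the right wheel is unchanged. Next is the button.

>>> servo_tool(
  moves=[
    [-0.06,0.5,0,0],
    [-0.06,0.75,0,0],
    [-0.06,0.75,0,0],
    [-0.06,0.75,0,0],
    [0,0.2,0,0],
    [0,0,0,0],
    [0,0,0,0],
  ],
)

```text
t: 12.55
tool_pos: [503.4, 96.0, 70.8]
tool_rot: [-0.0, 0.998, 0.066, -0.0]
contact_force: [0.4, -0.5, -0.1]
width: 0.001
finger_force: 0.0
```

>>> servo_tool(
  moves=[
    [0,0,0.4,0],
    [0,0,0.4,0],
    [0,0,0.15,0],
    [0,0,0,0],
  ],
)

```text
t: 12.88
tool_pos: [502.8, 96.8, 46.1]
tool_rot: [0.0, 0.998, 0.067, -0.001]
contact_force: [-1.7, 1.1, 2.3]
width: 0.001
finger_force: 1.0
```

>>> servo_tool(
  moves=[
    [0,0,0.08,0],
    [0,0,0.08,0],
    [0,0,0,0],
  ],
)

```text
t: 13.13
tool_pos: [503.4, 96.6, 43.3]
tool_rot: [-0.0, 0.998, 0.067, -0.0]
contact_force: [-1.9, 1.7, 2.9]
width: -0.004
finger_force: 1.6
```

>>> servo_tool(
  moves=[
    [0,0,0.06,0],
    [0,0,0.04,0],
    [0,0,0,0],
  ],
)

```text
t: 13.38
tool_pos: [503.7, 96.5, 41.9]
tool_rot: [-0.0, 0.998, 0.066, 0.0]
contact_force: [-5.1, 1.6, 13.5]
width: -0.001
finger_force: 6.5
```

>>> servo_tool(
  moves=[
    [0,0,0.05,0],
    [0,0,0,0],
    [0,0,0,0],
  ],
)

```text
t: 13.63
tool_pos: [503.8, 96.5, 41.6]
tool_rot: [-0.0, 0.998, 0.066, 0.0]
contact_force: [-8.6, 1.2, 27.4]
width: -0.003
finger_force: 13.4
```

Run:
```python
from h import *
np.set_printoptions(precision=1,suppress=True)
c="side";a=np.ascontiguousarray(env.get_image(c)[:,:,::-1]);o=cv2.imread("pics/side0.png")
p,r=tool();print(p,"tip proj for bias 28/32",proj(c,p+[0,0,28.4]),proj(c,p+[0,0,32.2]),"top at 76/70",proj(c,[503,96,76]),proj(c,[503,96,70]))
x0,y0,x1,y1=234,230,268,262
for y in range(y0,y1): print(y,*["".join("G" if im[y,x,1]>im[y,x,2]+35 and im[y,x,1]>im[y,x,0]+20 else " .:-=+*#%@"[min(9,im[y,x].max()//22)] for x in range(x0,x1)) for im in(a,o)])
```

```text
[503.8  96.5  41.6] tip proj for bias 28/32 [248.4 249.7] [248.4 248.5] top at 76/70 [248.7 247.9] [248.8 249.8]
230 =-::......:::.............-+##+-:: +=-::::::::::.............-+##+-::
231 ::::........:............-+##*-::: --:::::::::::............-+##*-:::
232 .:.....................:=++*+==-:: :-::::---::............:=++*+==-::
233 :.....................:+*+--:-+=-= --------::............:+*+--:-+=-=
234 :....................-+*+-:--:---= -----:::.............-+*+-:--:---=
235 ::..................-+#+-:=+-:-GG+ -::::...............-+#+-:=+-:-GG+
236 ..................:--++-:+#=--GGG- :.................:=+++-:+#=--GGG-
237 ..................:---:.:==::GGG:: .................:+#+-:.:==:-GGG::
238 ................:::--:.::::.:GG:.: ................-+##+:.::::.:GG:.:
239 ...............:----:.....::::...- ..............:-*##*-.....:::::.:-
240 ...............:=--::.......::...- .............:=*##+-::......::...=
241 ...............-=--::::........... ............-*##*=:::.:.........::
242 ..........:....-=--::..::-:......  ...........-*%%+-::..:.::-:.......
243 ..........::...-=-:::
[... 680 characters left out ...]
##*=-::......::::..    ...::=+##*+
253 %*=:::.... ......      ..:-+#*++++ %*=::::... .....       ..:-+###*++
254 +-:::::....           ..:=*##*+++= +-::::.....           ..:=*###*++=
255 -::::..:.....      ....:=*##**++== -::::.......       ....:=*##**++==
256 :::::................::-*##**++=== ::::.:...............::-*##**++===
257 :::.................:-=*##**++==== ::.:................:-=+##**++====
258 :::...:.:...........-+###*++==-==+ ::.................:-+###*++==-==+
259 ...:--:.:.........:-+###*++==-==++ ..::--:...........:-+###*++==-==++
260 :::-*#-..:......::=*##*+++=====+++ :::-*#-.........::=*##*+++=====+++
261 -=::==:........:-+###*+++====+++++ -=::==:........:-+###*+++====+++++
```

The tip reaches row 250 and the button's lower edge has moved down about a pixel, which fits a full 6 mm press against a hard stop. I'll lift off.

>>> servo_tool(
  moves=[
    [0,0,-0.4,0],
    [0,0,-0.9,0],
    [0,0,-1,0],
    [0,0,-1,0],
    [-0.5,0,-1,0],
    [-1,0,-0.5,0],
    [-1,0,0,0],
    [-1,0,0,0],
    [-0.5,0,0,0],
    [0,0,0,0],
    [0,0,0,0],
    [0,0,0,0],
  ],
)

```text
t: 14.68
tool_pos: [406.2, 83.3, 160.1]
tool_rot: [-0.0, 0.998, 0.066, 0.001]
contact_force: [0.5, 0.1, -0.4]
width: 0.001
finger_force: 0.0
```

Run:
```python
from h import *
np.set_printoptions(precision=1,suppress=True)
p,r=tool();print(p,env.state()["t"],env.state()["contact_force"])
c="side";a=np.ascontiguousarray(env.get_image(c)[:,:,::-1]);o=cv2.imread("pics/side0.png")
for n,b in(("L",(220,255,244,276)),("R",(255,228,276,246)),("B",(240,240,258,256))):
  print(n,"now",bars(c,"green",b,a),"before",bars(c,"green",b,o))
d=np.abs(a.astype(int)-o).max(2)>40
print("jug/mug region changed px",d[205:262,178:222].sum(),d[205:235,214:246].sum())
```

```text
[406.2  83.3 160.1] 14.6833 [ 0.5  0.1 -0.4]
L now [(array([231.7, 262.9]), np.int32(10))] before [(array([236.1, 266.3]), np.int32(15))]
R now [(array([264.5, 236.5]), np.int32(10))] before [(array([264.5, 236.5]), np.int32(10))]
B now [(array([248.8, 248.2]), np.int32(68))] before [(array([248.8, 248.2]), np.int32(68))]
jug/mug region changed px 0 0
```

```bash
python3 -c "
from bench import env
print(env.hand_in())"
```

```text
the job is handed in; nothing more can be done
None
```

I rolled the left (jug's) wheel one click up from blue to green, pressed the start button to its stop and let it spring back; in the last pictures the right wheel, jug and mug had not changed, and I handed the job in at about 15 s (no verdict shown).

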